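# Stand a slumped bottle up against its rack panel and close the keeper bar

### The arm

A 6-joint arm with a two-finger parallel gripper is mounted at the origin on a cart in front of the work surface, level with it; the furniture and walls round the work are solid. World frame = base frame: x ahead of the robot, y to its left, z up, the work surface at z = 0. Lengths are in m, angles in rad, forces in N, time in s.
With the tool pointing down it reaches from about 0.325 to 0.775 m from the base axis. Payload 9.3 kg.
Tool frame: the origin (TCP) lies at the very end of the fingers, on their centre line; the grasp point (between the pads) lies 19 mm behind it; z points along the fingers, x is the direction in which the jaws open and shut, and the axes are right-handed (so a half turn about z gives the same grasp; the last joint's range is limited). The gripper opens to 85 mm and grips with 20 to 120 N. Pads are 22 mm wide; open, the fingers measure 114 mm over their backs; the gripper's body (76 mm by 85 mm) begins 54 mm behind the grasp point. The pads swing forward as they close: fully open they stand 13 mm farther back than shut.
Start: joints at [1.084, 0.259, 0.021, 1.334, 0, 1.418], TCP at [0.18, 0.52, 0.231] pointing down, gripper open.
Joint ranges: [-3.04, 3.04], [-0.91, 1.82], [-1.04, 1.36], [-1.92, 1.95], [-1.52, 1.45], [-3.14, 3.14]. Speed limits (rad/s): [2.22, 2.22, 2.79, 3.14, 3.14, 3.14].

### API

Orientations are given as [roll, pitch, yaw] about the fixed x, y, z axes, in that order (R = Rz(yaw) Ry(pitch) Rx(roll)).
In Python, from bench import robot gives the robot as it stands. The module is installed in compiled form; this text tells all that it offers.
- The arm moves only by the tool apply_moves, never from a script. Its argument "deltas" is a list of rows, each a list of 6 numbers: the shift along the tool's x, y, z in mm, then the turn, a rotation vector about the tool's x, y, z in rad. In form: [[dx, dy, dz, rx, ry, rz], ...]. A call has 1 to 12 rows; each row is the pose to reach, as a shift and turn from the pose commanded when the call began, along the tool's axes at that moment; what a row does not reach only later rows make up. A row lasts 1/10 s, in which the tool goes at most 50 mm and 8.59 degrees, less where a joint would pass 70% of its speed; a pose out of reach is approached as far as the arm can. A call with a gripper value outside its range is refused whole. "hand" is the closure in counts, from 0 (fully open) to 255 (shut), set as the call begins (left out, the last holds). The fingers move at their own pace and stop on an object; the grip force is fixed at half the most. Time passes only in rows, so rows that repeat a pose let the fingers close. It gives the time, the measured TCP pose, the force and the opening at its end, in the units of the state.
- robot.state(): the state, without advancing time (a new reading comes with each control period).
- robot.grab_frame(name): name is "scene" or "top" or "wrist"; returns the picture (420x560x3 uint8, red, green, blue); there is no depth.
- robot.camera_model(name): a dict with "camera_matrix" (3x3 intrinsics, pixels), "rvec" (rotation vector, rad) and "tvec" (3), from world to camera coordinates, as OpenCV has them. Camera axes: x right, y down, z forward; pixel columns grow to the right and rows downward; lengths in m; the calibration is good to about 2 mm. A picture is of the moment at which its call begins: read the wrist's pose just before it. camera_model takes no time and is no camera call; for the wrist camera it gives the pose at the moment of the call.
- robot.sign_off(): hands the job in, once; it reports no verdict.
The state is a dict: "time": time; "q": joint angles; "qd": joint speeds; "joint_efforts": joint torques, N m; "position": TCP position; "eef_rot": TCP orientation; "contact_force": force on the tool from outside, world axes, zero at the start; "moment": the same for the moment, N m; "grip_width": finger opening in m.
Only numpy, scipy, OpenCV 4.12 (cv2) and the standard library are available. Lean on these libraries where they do the work, as an engineer would, in place of code of your own. Each camera call takes 0.05 s, during which the arm holds its last target. There are 200 camera calls.

### The job

The bottle in the middle bay of the wooden rack has slumped over: its cap leans on the back panel and its base has skidded out of the front. Its cap is loose, so do not pick it up: gently push its base in so that the cap slides up the back panel until the bottle stands upright, and press it home lightly, with just a few newtons, until you feel the panel behind it. Then let go and swing the middle bay's metal keeper bar all the way over and down across the bay, like those of the other bays, leaving the other bottles, the glass pot and the jar lid where they are.

Things in the scene. Friction and masses are not known exactly. Their poses are not given: they have to be found in the camera images.
- rack: wooden bottle rack fixed to the table, 266 mm wide, no floor. x to the back, y to the rack's left seen from the front, z up; origin on the table, mid middle bay. The bay's back is an upright wooden panel (the wall, 110 mm high), locked with its face anywhere from x -12 to 0 mm: not measured, feel for it. Bays 62 mm wide at y +82, 0, -82 mm; posts between them 20 mm thick, 60 high, to x -66 mm.
- bottle: the slumped one: white round plastic bottle, 56 mm diameter, straight sides to 76 mm, 118 mm tall with its 33 mm black cap, 0.17 to 0.35 kg, slippery (friction about 0.3). Origin: base centre; z to the cap. It leans 36 to 46 degrees, cap on the wall, on the far edge of its base. Near upright it may lodge a few mm short; let go, it drops onto its base. Home, its origin is 28 mm from the panel.
- bottle_left: like bottle, standing in the left bay; leave alone
- bottle_right: like bottle, standing in the right bay; leave alone
- pot: small open glass pot, 87 mm diameter, 50 mm high, standing to the right of the rack; origin at the centre of its underside; leave alone
- lid: black jar lid, 78 mm diameter, 14 mm high, lying to the left of the rack; leave alone
- keeper (a joint): angle of the middle bay's keeper bar in rad: 0 = level across the bay (closed, end stop), 1.57 = straight up, about 2 = open, leaning left. It turns in the upright plane of the rack's front; its free end comes over and down to the rack's right (-y). Stiff pivot: stays where it is left, takes 1 to 2 N at 70 mm from the pivot. Flat aluminium bar 12 mm wide (up and down when closed), 8 mm thick.
- pivot (a point): the middle keeper bar's pivot, at mid thickness of the bar: x -80, y +36, z 40 mm in the rack's frame; axis parallel to the rack's x. The bar reaches 6 mm to one side of it and 87 mm to the other (free end); a small knob sticks out to the front near the free end. Bar between x -76 and -84 mm. The outer bays have the same bars, fixed closed.
- bar_end (a point): free end of the middle keeper bar, mid thickness, 87 mm from the pivot
- heel (a point): edge of the slumped bottle's base on the raised side (bottle frame x -28, z 0 mm): 33 to 40 mm above the table and about 120 mm in front of the rack's origin at the start. A level push towards the wall on the bottle's back, at about 45 mm height just above this edge, makes the cap climb the wall with some 3 to 10 N; higher up it only jams.

How it is judged:
On the way, in this order (a step that is already met when the one before it is completed fails the run):
1. the slumped bottle stands upright in the middle bay and is pressed home against the back panel (2 N or more) (angle between bottle's own z axis and vertical below 0.06 rad and x of bottle in the frame of rack above -0.044 m and y of bottle in the frame of rack between -0.012 and 0.012 m and contact force between bottle and rack above 2 N), for 0.15 s.
2. the middle keeper bar is down across the bay (value of joint keeper below 0.05 rad), for 0.2 s.
At the end, for the whole second after the job is handed in: the bottle stands upright (within 0.06 rad) in the middle bay (origin within 12 mm of its middle), its origin at most 46 mm in front of the rack's origin, at rest; the middle keeper bar is within 0.05 rad of level; the other two bottles stand (angle between each of bottle, bottle_left, bottle_right's own z axis and vertical below 0.06 rad and x of bottle in the frame of rack above -0.046 m and y of bottle in the frame of rack between -0.012 and 0.012 m and height (world z) of bottle below 0.005 m and linear speed of bottle below 0.02 m/s and value of joint keeper below 0.05 rad); the robot touches nothing.
It fails at once if the bottle is pressed hard on the rack (more than 12 N) (contact force between bottle and rack above 12 N).
It fails at once if the fingers press hard on the bottle (more than 20 N) (contact force between bottle and the fingers above 20 N).
It fails at once if the bottle is lifted (height (world z) of bottle above 0.045 m).
It fails at once if another bottle is moved more than 15 mm or tipped (distance of any of bottle_left, bottle_right from where it was at the start of the episode above 0.015 m or angle between any of bottle_left, bottle_right's own z axis and vertical above 0.2 rad).
It fails at once if the glass pot or the jar lid is moved more than 15 mm (distance of any of pot, lid from where it was at the start of the episode above 0.015 m).
It also fails if it takes over 72 s, if anything falls off the work surface, if the arm or the gripper's body presses on something with over 40 N, if the wrist force passes 120 N, or if a joint passes its speed limit or range.

## Working session

There is one attempt and no reset: what is moved stays moved. The work goes in short steps, Python scripts to look and compute and a tool call to move; the robot and the scene stay as the last step left them, time stands still between calls to the robot, and variables do not carry over. Pictures are saved under pics/ and viewed, about 8 in all and at most 12, crops included, and the job is handed in when it is done.

Besides the shell and the picture viewer there is one more tool, called by a JSON object that holds its "name" and its "arguments". apply_moves: Moves the arm, as the interface text tells. Its arguments: {"type":"object","properties":{"deltas":{"type":"array"},"hand":{"type":"number"}},"required":["deltas"]}

```bash
mkdir -p pics; cat > h.py <<'E'
import numpy as np,cv2
from scipy.spatial.transform import Rotation as R
from bench import robot
def cam(n):
    m=robot.camera_model(n);K=np.array(m["camera_matrix"],float);r=np.array(m["rvec"],float).ravel();t=np.array(m["tvec"],float).ravel()
    return K,r,t
def ray(n,u,v):
    K,r,t=cam(n);Rm=R.from_rotvec(r).as_matrix()
    return -Rm.T@t, Rm.T@np.linalg.solve(K,[u,v,1.])
def plane(n,u,v,z):
    c,d=ray(n,u,v);return c+d*(z-c[2])/d[2]
def proj(n,P):
    K,r,t=cam(n);return cv2.projectPoints(np.array(P,float).reshape(-1,1,3),r,t,K,None)[0].reshape(-1,2)
def snap(n,f):
    im=robot.grab_frame(n);cv2.imwrite(f"pics/{f}.png",im[:,:,::-1]);return im
E
python3 - <<'E'
from h import *
s=robot.state();print(s)
a=snap("scene","s0");b=snap("top","t0")
for n in("scene","top"):
    print(ray(n,280,210))
E
```

```text
{'time': 0.0, 'q': array([ 1.08441475e+00,  2.59195836e-01,  2.07320785e-02,  1.33369323e+00,
       -4.66106346e-06,  1.41822023e+00]), 'qd': array([ 9.54746392e-06,  6.79854733e-04, -7.57846198e-04,  9.04172696e-04,
        5.49060337e-04, -1.76730151e-03]), 'joint_efforts': array([ 8.97323989e-04, -5.55644202e+01,  3.44527102e+01,  1.38096447e-02,
       -3.33030312e-04,  2.21179380e-05]), 'position': array([0.18005809, 0.51938322, 0.23065251]), 'eef_rot': array([-3.14139046e+00,  1.34556131e-03,  1.23699098e+00]), 'contact_force': array([-0.77372387,  0.08383773,  0.58031826]), 'moment': array([-0.00380096, -0.01064345,  0.01366159]), 'grip_width': 0.08563918175606314}
(array([ 0.63683553, -0.67526447,  0.77728555]), array([-0.05550894,  0.55098903, -0.83287647]))
(array([ 0.46097412, -0.17701655,  1.00201033]), array([ 0.17184914,  0.00764857, -0.98512324]))
```

```bash
ls; ls pics
```

```text
h.py
pics
s0.png
t0.png
```

View pics/s0.png

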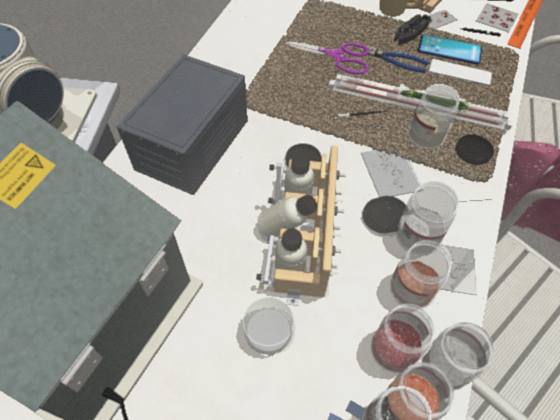

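View pics/t0.png

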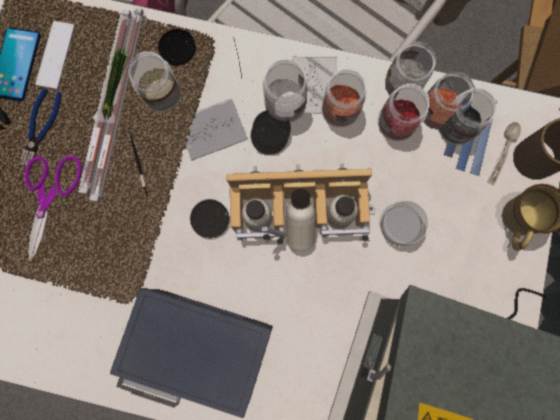

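The scene picture shows the rack around (305,225), the slumped bottle around (285,215) with its base towards the robot, the pot at (268,327) and the big boxes on the robot's side. In the top picture the rack spans columns 230–372 and the bottle's base is at (300,240). I'll zoom in on both.

```bash
python3 - <<'E'
from h import *
a=cv2.imread("pics/t0.png")[155:265,215:385];b=cv2.imread("pics/s0.png")[135:310,240:360]
a=cv2.resize(a,None,fx=4.6,fy=4.6,interpolation=cv2.INTER_CUBIC);cv2.imwrite("pics/t0c.png",a)
b=cv2.resize(b,None,fx=3.4,fy=3.4,interpolation=cv2.INTER_CUBIC);cv2.imwrite("pics/s0c.png",b)
for p in [(232,172),(371,170)]: print(plane("top",*p,0.11))
for p in [(150,290),(271,328),(382,290),(365,335),(405,290)]: print(p,plane("top",*p,0.1))
E
```

```text
[ 0.6895058  -0.08410284  0.11      ]
[ 0.68622244 -0.33822666  0.11      ]
(150, 290) [0.48027284 0.06474044 0.1       ]
(271, 328) [ 0.40873109 -0.14893595  0.1       ]
(382, 290) [ 0.46935254 -0.34729569  0.1       ]
(365, 335) [ 0.39249884 -0.31298598  0.1       ]
(405, 290) [ 0.46827269 -0.38803996  0.1       ]
```

View pics/t0c.png

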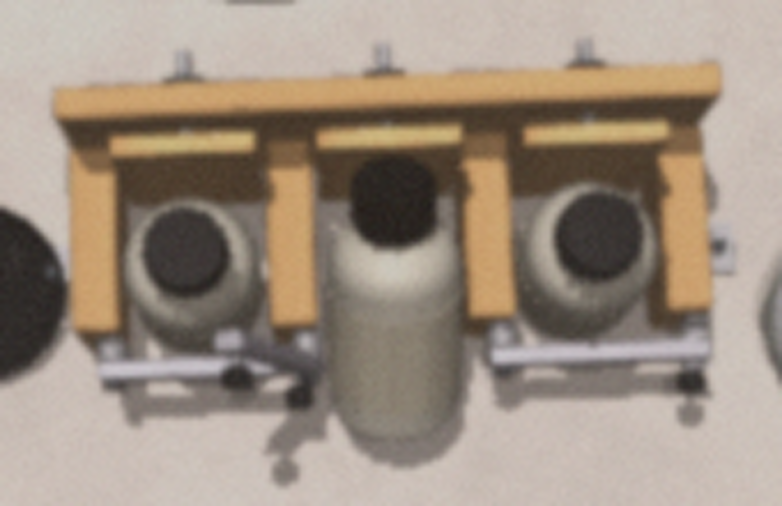

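View pics/s0c.png

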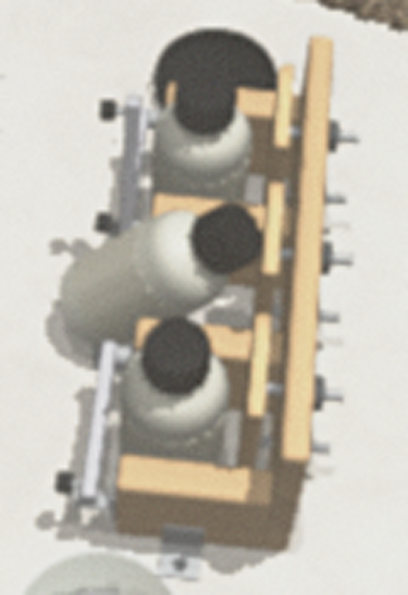

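The top crop shows the four post tops: front corners at (75,332)/(115,332), (270,326)/(315,326), (467,320)/(513,318) and (668,310)/(708,308). The middle keeper is open, leaning left, with its free end at (230,340) and its knob at (237,378). The bottle's base reaches row 435, and the scene crop agrees.

```bash
cat >> h.py <<'E'
def c2(u,v): return u/4.6+215-.39, v/4.6+155-.39
E
python3 - <<'E'
from h import *
px=[(75,332),(115,331),(270,326),(315,325),(467,320),(513,318),(668,310),(708,308)]
ys=np.array([133,113,51,31,-31,-51,-113,-133])/1e3
W=np.array([plane("top",*c2(*p),.06)[:2] for p in px])
L=np.c_[np.full(8,-.066),ys]
A,B=L-L.mean(0),W-W.mean(0)
th=np.arctan2((A[:,0]*B[:,1]-A[:,1]*B[:,0]).sum(),(A*B).sum())
c,s=np.cos(th),np.sin(th);Rm=np.array([[c,-s],[s,c]]);t=W.mean(0)-Rm@L.mean(0)
print("yaw",th,"origin",t);print((W-(L@Rm.T+t))*1e3, np.ptp(B@Rm[:,1]))
r2w=lambda x,y,z:[*(Rm@[x,y]+t),z]
np.savez("rack.npz",th=th,t=t)
# checks: pivot, heel, bar end at 2 rad, in both views
for n in("top","scene"):
    print(n,proj(n,[r2w(-.066,.133,.06),r2w(-.066,-.133,.06),r2w(-.08,.036,.04),r2w(-.08,.036+.087*np.cos(2),.04+.087*np.sin(2)),r2w(-.08,.036-.087*np.cos(2),.04+.087*np.sin(2)),r2w(-.12,0,.037)]).round(1))
# lateral position of the bottle: base extreme in rack frame
for p in [(395,435),(330,380),(465,380)]:
    w=plane("top",*c2(*p),.037)[:2];print("bottle",Rm.T@(w-t))
for p,z in [((230,340),.119),((237,378),.11)]:
    w=plane("top",*c2(*p),z)[:2];print("bar",Rm.T@(w-t))
E
```

```text
yaw 0.010613688978022744 origin [ 0.6624876  -0.20563143]
[[ 0.47910165 -2.53146233]
 [ 0.23530785  0.97736989]
 [-0.07692544 -0.93109492]
 [-0.37666237  0.5190581 ]
 [-0.65532378 -0.15595034]
 [-0.55023168  0.86750619]
 [ 0.38613813 -1.11497293]
 [ 0.55859564  2.36954635]] 0.2611001110715029
top [[229.6 227.1]
 [369.8 221.8]
 [281.1 233.8]
 [301.  227.5]
 [260.3 229. ]
 [300.6 253.9]]
scene [[290.6 157.9]
 [275.4 278. ]
 [278.2 202.4]
 [276.3 193.7]
 [280.8 161.7]
 [255.1 216.7]]
bottle [-0.1108161  -0.00021426]
bottle [-0.08665089  0.02610048]
bottle [-0.08878617 -0.03059856]
bar [-0.07941855  0.06447059]
bar [-0.0931741   0.06255085]
```

```bash
python3 - <<'E'
from h import *
def tri(a,b):
    c1,d1=ray("top",*a);c2_,d2=ray("scene",*b);d1/=np.linalg.norm(d1);d2/=np.linalg.norm(d2)
    s=np.linalg.lstsq(np.c_[d1,-d2],c2_-c1,rcond=None)[0];p,q=c1+s[0]*d1,c2_+s[1]*d2
    return ((p+q)/2).round(3),np.linalg.norm(p-q).round(3)
print("small",tri((271,328),(190,137)),tri((150,290),(245,64)),tri((271,328),(246,75)))
print("big",tri((408,290),(180,222)))
print("lid",plane("top",210,219,.014),"pot",plane("top",404,225,.05))
E
```

```text
small (array([ 0.419, -0.149,  0.176]), np.float64(0.012)) (array([0.484, 0.045, 0.182]), np.float64(0.011)) (array([ 0.475, -0.147,  0.318]), np.float64(0.108))
big (array([ 0.468, -0.359,  0.243]), np.float64(0.002))
lid [ 0.61892897 -0.02935904  0.014     ] pot [ 0.59144189 -0.40609002  0.05      ]
```

```bash
python3 - <<'E'
from h import *
a=cv2.imread("pics/s0.png")[40:300,90:310]
cv2.imwrite("pics/s0d.png",cv2.resize(a,None,fx=2.2,fy=2.2))
E
```

```text
(no output)
```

View pics/s0d.png

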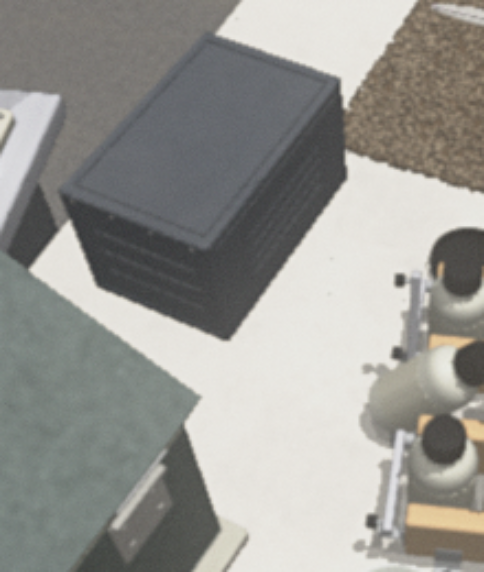

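Corrected from this crop, the small box's top corners are at (185,154) and (245,76) in scene pixels. The boxes stay at x<0.48, the small one below about 0.17 m, and there is a gap in front of the middle bay. I'll plan the approach with closed fingers, tool pitched about 0.55 rad so the gripper body stays clear of the cap.

```bash
cat >> h.py <<'E'
d=np.load("rack.npz");th=float(d["th"]);T0=d["t"]
R0=R.from_euler("z",th)
def target(tilt): # tool x=rack +y, tool z down, tilted forward
    return R0*R.from_matrix(np.array([[0,1,0],[1,0,0],[0,0,-1.]]).T)*R.from_rotvec([-tilt,0,0])
def w(x,y,z): return np.array([*(R0.apply([x,y,z])[:2]+T0),z])   # rack m -> world
def here():
    s=robot.state();p=np.array(s["position"]);q=R.from_euler("xyz",s["eef_rot"])
    rp=R0.inv().apply(p-[*T0,0])
    print("t",round(s["time"],2),"rack mm",(rp*1e3).round(1),"F",R0.inv().apply(s["contact_force"]).round(2),"q",np.round(s["q"],2),"grip",round(s["grip_width"],3));return p,q
def delta(P,Q):
    p,q=here();return (q.inv().apply(P-p)*1e3).round(1),(q.inv()*Q).as_rotvec().round(3)
E
python3 - <<'E'
from h import *
print(delta(w(-.2,.0,.28),target(0)))
print(w(-.2,0,.28))
E
```

```text
t 0.1 rack mm [-474.7  730.2  230.7] F [-0.25  0.52  0.79] q [1.08 0.26 0.02 1.33 0.   1.42] grip 0.086
(array([-594.6,  505.1,  -48.7]), array([-0.   ,  0.001, -0.344]))
[ 0.46249887 -0.20775413  0.28      ]
```

{"name": "apply_moves", "arguments": {"deltas": [[0, 0, -30, 0, 0, 0], [-30, 25, -49, 0, 0, -0.02], [-65, 55, -49, 0, 0, -0.04], [-100, 85, -49, 0, 0, -0.06], [-135, 115, -49, 0, 0, -0.08], [-170, 145, -49, 0, 0, -0.1], [-205, 175, -49, 0, 0, -0.12], [-240, 205, -49, 0, 0, -0.14], [-275, 235, -49, 0, 0, -0.16], [-310, 265, -49, 0, 0, -0.18], [-345, 295, -49, 0, 0, -0.2], [-380, 323, -49, 0, 0, -0.22]], "hand": 255}}

```text
time: 1.3
position: [0.361, 0.0529, 0.2803]
eef_rot: [3.141, -0.0, 1.458]
contact_force: [1.1, 0.8, 0.6]
grip_width: -0.0001
```

```bash
python3 -c "
from h import *
print(delta(w(-.2,0,.28),target(0)))"
```

```text
t 1.3 rack mm [-298.7  261.7  280.3] F [1.11 0.77 0.57] q [-0.09 -0.07 -0.23  1.41  0.    0.03] grip -0.0
(array([-247.5,  130.2,    0.3]), array([ 0.   , -0.   , -0.124]))
```

{"name": "apply_moves", "arguments": {"deltas": [[-35, 18, 0, 0, 0, -0.02], [-75, 40, 0, 0, 0, -0.04], [-115, 60, 0, 0, 0, -0.06], [-155, 82, 0, 0, 0, -0.08], [-195, 103, 0, 0, 0, -0.1], [-230, 121, 0, 0, 0, -0.12], [-247, 130, 0, 0, 0, -0.124], [-247, 130, 0, 0, 0, -0.124]]}}

```text
time: 2.1
position: [0.4624, -0.2073, 0.2791]
eef_rot: [-3.14, -0.001, 1.578]
contact_force: [0.6, 0.6, -0.3]
grip_width: -0.0002
```

```bash
python3 -c "
from h import *
print(delta(w(-.16,0,.16),target(.55)))
print(delta(w(-.15,0,.1),target(.55)))"
```

```text
t 2.1 rack mm [-200.1    0.5  279.1] F [ 0.57  0.55 -0.33] q [-0.59  0.18  0.03  1.43 -0.   -0.59] grip -0.0
(array([ -0.5,  40.3, 119. ]), array([-0.552, -0.   , -0.003]))
t 2.1 rack mm [-200.1    0.5  279.1] F [ 0.57  0.55 -0.33] q [-0.59  0.18  0.03  1.43 -0.   -0.59] grip -0.0
(array([ -0.5,  50.4, 179. ]), array([-0.552, -0.   , -0.003]))
```

{"name": "apply_moves", "arguments": {"deltas": [[0, 5, 15, -0.1, 0, 0], [0, 12, 40, -0.22, 0, 0], [0, 20, 65, -0.34, 0, 0], [0, 30, 90, -0.46, 0, 0], [0, 38, 115, -0.55, 0, 0], [0, 44, 140, -0.55, 0, 0], [0, 44, 165, -0.55, 0, 0], [0, 44, 165, -0.55, 0, 0]]}}

```text
time: 2.9
position: [0.5041, -0.2022, 0.1125]
eef_rot: [2.596, -0.004, 1.582]
contact_force: [-0.2, 0.1, 0.9]
grip_width: 0.0001
```

```bash
python3 -c "
from h import *
print(delta(w(-.145,0,.045),target(.55)))
a=snap('wrist','w1');b=snap('top','t1');s=snap('scene','s1')
c=lambda i,n:cv2.resize(i[150:270,210:390] if n else i[120:300,190:370],(390,260 if n else 390))
o=np.zeros((420+262,800,3),np.uint8)
cv2.imwrite('pics/m1.png',np.hstack([cv2.resize(s[130:290,180:360],(400,356)),cv2.resize(b[140:300,210:390],(400,356))])[:,:,::-1])"
```

```text
t 2.9 rack mm [-158.3    5.2  112.5] F [-0.21  0.08  0.88] q [-0.74  0.08 -0.68  0.39  0.36 -0.67] grip 0.0
(array([ -5.4, -23.7,  64.5]), array([-0.004, -0.004, -0.002]))
```

View pics/m1.png

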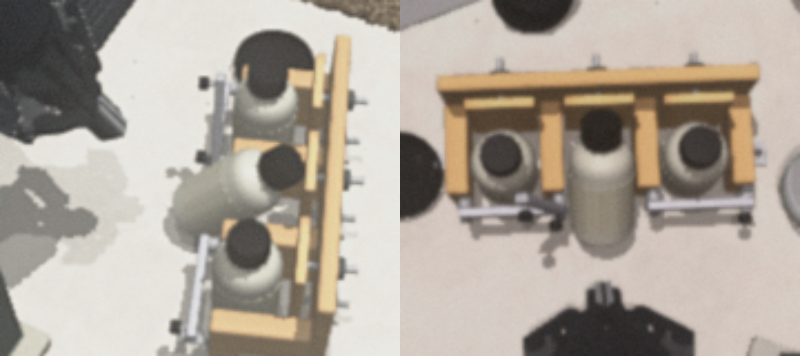

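The merged view shows the closed fingertips at (600,290) in the top half, lined up with the bottle's base at (600,240). Nothing has been disturbed. I'm lowering to push height.

{"name": "apply_moves", "arguments": {"deltas": [[-2, -9, 24, 0, 0, 0], [-4, -18, 48, 0, 0, 0], [-5.5, -24, 64.5, 0, 0, 0], [-5.5, -24, 64.5, 0, 0, 0], [-5.5, -24, 64.5, 0, 0, 0]]}}

```text
time: 3.55
position: [0.5198, -0.2104, 0.049]
eef_rot: [2.591, 0.0, 1.581]
contact_force: [0.9, -0.6, 0.7]
grip_width: -0.0
```

```bash
python3 -c "
from h import *
print(delta(w(-.12,0,.045),target(.55)))"
```

```text
t 3.55 rack mm [-142.7   -3.3   49. ] F [ 0.87 -0.56  0.65] q [-0.72  0.2  -0.75  0.19  0.36 -0.66] grip -0.0
(array([ 3.3, 17.3, 15.3]), array([0.001, 0.   , 0.   ]))
```

{"name": "apply_moves", "arguments": {"deltas": [[1, 5, 6, 0, 0, 0], [2, 10, 10, 0, 0, 0], [2.5, 15, 14, 0, 0, 0], [2.5, 19, 16.5, 0, 0, 0], [2.5, 19, 16.5, 0, 0, 0], [2.5, 19, 16.5, 0, 0, 0]]}}

```text
time: 4.15
position: [0.5441, -0.2074, 0.0435]
eef_rot: [2.592, -0.0, 1.581]
contact_force: [-0.6, -0.1, -0.1]
grip_width: 0.0
```

```bash
python3 -c "
from h import *
here()"
```

```text
t 4.15 rack mm [-118.4   -0.5   43.5] F [-0.58 -0.13 -0.08] q [-0.68  0.24 -0.72  0.17  0.34 -0.62] grip 0.0
```

{"name": "apply_moves", "arguments": {"deltas": [[0, 1.9, 0.6, 0, 0, 0], [0, 3.6, 1.6, 0, 0, 0], [0, 5.3, 2.6, 0, 0, 0], [0, 7, 3.7, 0, 0, 0], [0, 8.7, 4.7, 0, 0, 0], [0, 9, 4.3, 0, 0, 0]]}}

```text
time: 4.75
position: [0.554, -0.2074, 0.0445]
eef_rot: [2.592, -0.0, 1.581]
contact_force: [0.6, 0.0, -0.3]
grip_width: 0.0001
```

{"name": "apply_moves", "arguments": {"deltas": [[0, 1.3, 0.8, 0, 0, 0], [0, 2.6, 1.6, 0, 0, 0], [0, 3.8, 2.3, 0, 0, 0], [0, 5.1, 3.1, 0, 0, 0]]}}

```text
time: 5.15
position: [0.56, -0.2073, 0.0446]
eef_rot: [2.592, -0.0, 1.581]
contact_force: [-3.0, 0.0, 0.5]
grip_width: -0.0002
```

```bash
python3 -c "
from h import *
here()"
```

```text
t 5.15 rack mm [-102.5   -0.6   44.6] F [-2.97  0.05  0.51] q [-0.66  0.25 -0.69  0.18  0.33 -0.59] grip -0.0
```

{"name": "apply_moves", "arguments": {"deltas": [[0, 1.3, 0.8, 0, 0, 0], [0, 2.6, 1.6, 0, 0, 0], [0, 3.8, 2.3, 0, 0, 0], [0, 5.1, 3.1, 0, 0, 0], [0, 6.4, 3.9, 0, 0, 0], [0, 6.8, 4.2, 0, 0, 0]]}}

```text
time: 5.75
position: [0.5682, -0.2073, 0.0447]
eef_rot: [2.591, 0.0, 1.581]
contact_force: [-1.6, 0.1, -0.5]
grip_width: -0.0001
```

```bash
python3 -c "
from h import *
here()"
```

```text
t 5.75 rack mm [-94.3  -0.7  44.7] F [-1.59  0.07 -0.54] q [-0.65  0.26 -0.68  0.18  0.33 -0.58] grip -0.0
```

{"name": "apply_moves", "arguments": {"deltas": [[0, 1.3, 0.8, 0, 0, 0], [0, 2.6, 1.6, 0, 0, 0], [0, 3.8, 2.3, 0, 0, 0], [0, 5.1, 3.1, 0, 0, 0], [0, 6.4, 3.9, 0, 0, 0], [0, 7.7, 4.7, 0, 0, 0]]}}

```text
time: 6.35
position: [0.5772, -0.2072, 0.0447]
eef_rot: [2.591, 0.0, 1.581]
contact_force: [-0.4, -0.0, -0.4]
grip_width: 0.0001
```

```bash
python3 -c "
from h import *
here()
b=snap('top','t2');s=snap('scene','s2')
cv2.imwrite('pics/m2.png',np.hstack([cv2.resize(s[130:290,180:360],(400,356),interpolation=2),cv2.resize(b[140:300,210:390],(400,356),interpolation=2)])[:,:,::-1])"
```

```text
t 6.35 rack mm [-85.3  -0.7  44.7] F [-0.36 -0.01 -0.36] q [-0.64  0.27 -0.66  0.18  0.32 -0.57] grip 0.0
```

View pics/m2.png

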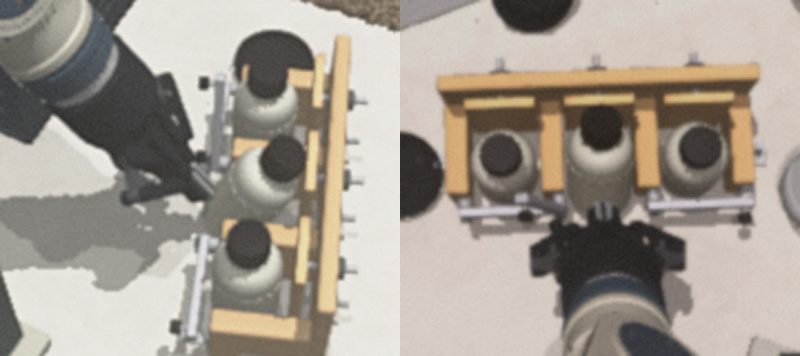

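The bottle is climbing: its cap is higher on the panel and it is still central. The fingers are at (600,212) in the right half and the neighbouring bottles haven't moved.

{"name": "apply_moves", "arguments": {"deltas": [[0, 1.3, 0.8, 0, 0, 0], [0, 2.6, 1.6, 0, 0, 0], [0, 3.8, 2.3, 0, 0, 0], [0, 5.1, 3.1, 0, 0, 0], [0, 6.4, 3.9, 0, 0, 0]]}}

```text
time: 6.95
position: [0.5846, -0.2071, 0.0447]
eef_rot: [2.592, 0.0, 1.581]
contact_force: [-0.2, 0.6, 0.7]
grip_width: -0.0003
```

{"name": "apply_moves", "arguments": {"deltas": [[0, 0.8, 0.5, 0, 0, 0], [0, 1.7, 1, 0, 0, 0], [0, 2.5, 1.5, 0, 0, 0], [0, 3.4, 2.1, 0, 0, 0]]}}

```text
time: 7.35
position: [0.5874, -0.2067, 0.0438]
eef_rot: [2.594, -0.001, 1.58]
contact_force: [-4.7, 0.4, -0.9]
grip_width: -0.0001
```

```bash
python3 -c "
from h import *
here()"
```

```text
t 7.35 rack mm [-75.1  -0.2  43.8] F [-4.74  0.45 -0.89] q [-0.62  0.29 -0.64  0.19  0.31 -0.56] grip -0.0
```

{"name": "apply_moves", "arguments": {"deltas": [[0, 0.4, 0.3, 0, 0, 0], [0, 0.9, 0.5, 0, 0, 0], [0, 0.9, 0.5, 0, 0, 0]]}}

```text
time: 7.65
position: [0.5888, -0.2068, 0.044]
eef_rot: [2.593, -0.001, 1.581]
contact_force: [-5.0, 0.2, -1.5]
grip_width: -0.0
```

{"name": "apply_moves", "arguments": {"deltas": [[0, 0.4, 0.3, 0, 0, 0], [0, 0.9, 0.5, 0, 0, 0], [0, 0.9, 0.5, 0, 0, 0]]}}

```text
time: 7.95
position: [0.5902, -0.207, 0.0445]
eef_rot: [2.592, -0.0, 1.581]
contact_force: [-5.3, -0.3, -1.4]
grip_width: -0.0003
```

Still moving, at about 5 N. I'll continue in small steps.

{"name": "apply_moves", "arguments": {"deltas": [[0, 0.4, 0.3, 0, 0, 0], [0, 0.9, 0.5, 0, 0, 0], [0, 0.9, 0.5, 0, 0, 0]]}}

```text
time: 8.25
position: [0.5913, -0.2069, 0.0446]
eef_rot: [2.592, -0.0, 1.581]
contact_force: [-4.4, 0.3, -1.3]
grip_width: -0.0
```

{"name": "apply_moves", "arguments": {"deltas": [[0, 0.4, 0.3, 0, 0, 0], [0, 0.9, 0.5, 0, 0, 0], [0, 0.9, 0.5, 0, 0, 0]]}}

```text
time: 8.55
position: [0.5924, -0.207, 0.0446]
eef_rot: [2.592, -0.0, 1.581]
contact_force: [-5.7, -0.3, -1.8]
grip_width: 0.0002
```

{"name": "apply_moves", "arguments": {"deltas": [[0, 0.4, 0.3, 0, 0, 0], [0, 0.9, 0.5, 0, 0, 0], [0, 0.9, 0.5, 0, 0, 0]]}}

```text
time: 8.85
position: [0.5928, -0.2067, 0.0441]
eef_rot: [2.594, -0.001, 1.581]
contact_force: [-7.2, 0.7, -3.0]
grip_width: -0.0003
```

{"name": "apply_moves", "arguments": {"deltas": [[0, 0.4, 0.3, 0, 0, 0], [0, 0.4, 0.3, 0, 0, 0]]}}

```text
time: 9.05
position: [0.593, -0.2066, 0.0438]
eef_rot: [2.594, -0.001, 1.581]
contact_force: [-7.9, 0.5, -2.4]
grip_width: -0.0001
```

```bash
python3 -c "
from h import *
here()
s=snap('scene','s3')
cv2.imwrite('pics/m3.png',cv2.resize(s[140:270,230:360],(600,600),interpolation=2)[:,:,::-1])"
```

```text
t 9.05 rack mm [-69.5  -0.2  43.8] F [-7.93  0.55 -2.37] q [-0.62  0.3  -0.63  0.19  0.31 -0.55] grip -0.0
```

View pics/m3.png

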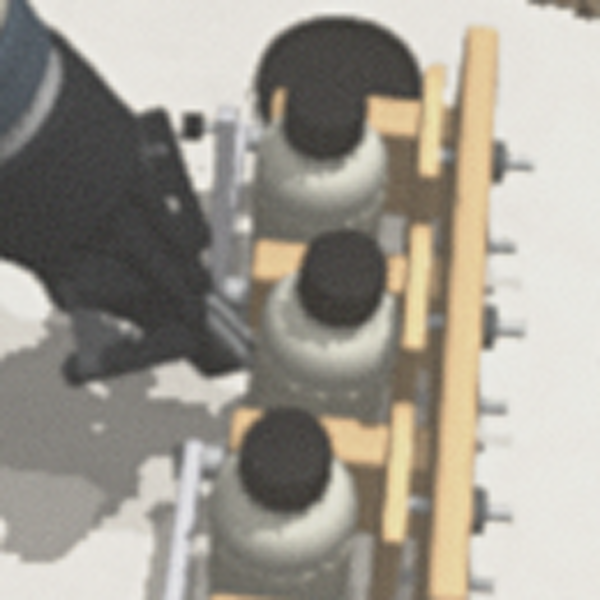

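The bottle is nearly upright, with its cap at (340,275) level with the neighbours' caps. The force has risen to 8 N with friction dragging down on the finger, so it has either lodged or reached home. I'll back off to let it drop, then press again.

{"name": "apply_moves", "arguments": {"deltas": [[0, -4.5, -2.6, 0, 0, 0], [0, -8.5, -5.2, 0, 0, 0], [0, -8.5, -5.2, 0, 0, 0], [0, -8.5, -5.2, 0, 0, 0]]}}

```text
time: 9.5
position: [0.5846, -0.2075, 0.0455]
eef_rot: [2.59, 0.001, 1.581]
contact_force: [0.8, 0.8, -0.6]
grip_width: -0.0001
```

{"name": "apply_moves", "arguments": {"deltas": [[0, 1.7, 1, 0, 0, 0], [0, 3.4, 2, 0, 0, 0], [0, 4.3, 2.6, 0, 0, 0], [0, 4.3, 2.6, 0, 0, 0]]}}

```text
time: 9.9
position: [0.5894, -0.207, 0.0448]
eef_rot: [2.592, 0.0, 1.581]
contact_force: [-0.2, 0.5, -0.2]
grip_width: 0.0001
```

{"name": "apply_moves", "arguments": {"deltas": [[0, 0.9, 0.5, 0, 0, 0], [0, 1.7, 1, 0, 0, 0], [0, 1.7, 1, 0, 0, 0]]}}

```text
time: 10.2
position: [0.5912, -0.207, 0.0448]
eef_rot: [2.592, -0.0, 1.581]
contact_force: [-0.3, -0.1, 0.1]
grip_width: -0.0001
```

```bash
python3 -c "
from h import *
here()"
```

```text
t 10.2 rack mm [-71.3  -0.6  44.8] F [-0.34 -0.06  0.13] q [-0.62  0.29 -0.63  0.19  0.31 -0.56] grip -0.0
```

{"name": "apply_moves", "arguments": {"deltas": [[0, 0.9, 0.5, 0, 0, 0], [0, 1.7, 1, 0, 0, 0], [0, 1.7, 1, 0, 0, 0]]}}

```text
time: 10.5
position: [0.5932, -0.2071, 0.045]
eef_rot: [2.592, 0.0, 1.581]
contact_force: [-0.4, 0.3, 0.8]
grip_width: -0.0002
```

{"name": "apply_moves", "arguments": {"deltas": [[0, 0.9, 0.5, 0, 0, 0], [0, 0.9, 0.5, 0, 0, 0]]}}

```text
time: 10.7
position: [0.5943, -0.207, 0.045]
eef_rot: [2.592, 0.0, 1.581]
contact_force: [-0.3, 0.7, -0.1]
grip_width: 0.0
```

{"name": "apply_moves", "arguments": {"deltas": [[0, 0.9, 0.5, 0, 0, 0], [0, 0.9, 0.5, 0, 0, 0]]}}

```text
time: 10.9
position: [0.5948, -0.2069, 0.0448]
eef_rot: [2.592, -0.0, 1.581]
contact_force: [-4.4, 0.3, 1.2]
grip_width: 0.0
```

{"name": "apply_moves", "arguments": {"deltas": [[0, 0.4, 0.3, 0, 0, 0], [0, 0.4, 0.3, 0, 0, 0], [0, 0.4, 0.3, 0, 0, 0]]}}

```text
time: 11.2
position: [0.5949, -0.2069, 0.0447]
eef_rot: [2.593, -0.0, 1.58]
contact_force: [-7.0, 0.1, 2.9]
grip_width: 0.0003
```

```bash
python3 -c "
from h import *
here()"
```

```text
t 11.2 rack mm [-67.6  -0.6  44.7] F [-6.96  0.14  2.87] q [-0.61  0.3  -0.63  0.19  0.31 -0.55] grip 0.0
```

The force now rises without any motion at tip x of about −67.6 mm, so this is the panel: bottle origin about −39.6 mm, panel face about −12 mm. I'm backing off and checking uprightness.

{"name": "apply_moves", "arguments": {"deltas": [[0, -2, -1.2, 0, 0, 0], [0, -6, -3.6, 0, 0, 0], [0, -14, -8.6, 0, 0, 0], [0, -26, -16, 0, 0, 0], [0, -34, -21, 0, 0, 0], [0, -34, -21, 0, 0, 0]]}}

```text
time: 11.8
position: [0.5541, -0.2073, 0.045]
eef_rot: [2.592, -0.0, 1.58]
contact_force: [0.4, -0.4, -0.1]
grip_width: -0.0001
```

```bash
python3 -c "
from h import *
here()
b=snap('top','t4');s=snap('scene','s4')
for n,i in(('top',b),('scene',s)):
  for y in(.082,0,-.082):
    u,v=proj(n,w(-.04,y,.118))[0].astype(int)
    g=i[v-14:v+15,u-14:u+15].astype(int)
    m=(g.max(2)<75).astype(np.uint8)
    N,l,st,ce=cv2.connectedComponentsWithStats(m)
    k=1+np.argmax(st[1:,4]);c=ce[k]+[u-14,v-14]
    p=plane(n,*c,.118);print(n,y,st[k],c.round(1),'cap in rack mm',(R0.inv().apply(p-[*T0,0])*1e3).round(1))
cv2.imwrite('pics/m4.png',np.hstack([cv2.resize(s[130:290,210:360],(380,405),interpolation=2),cv2.resize(b[150:270,215:380],(420,405),interpolation=2)])[:,:,::-1])
print(delta(w(-.15,.1,.13),target(.55)))"
```

```text
t 11.8 rack mm [-108.4   -0.5   45. ] F [ 0.41 -0.36 -0.07] q [-0.67  0.25 -0.7   0.18  0.33 -0.6 ] grip -0.0
top 0.082 [  7   8  17  19 254] [255.  209.8] cap in rack mm [-44.9  80.6 118. ]
top 0 [  7   2  17  19 257] [299.9 202.1] cap in rack mm [-33.9  -0.3 118. ]
top -0.082 [  5   8  18  19 266] [344.7 206.2] cap in rack mm [-44.3 -80.  118. ]
scene 0.082 [  0   0  29  16 208] [304.5 151.2] cap in rack mm [-39.  103.4 118. ]
scene 0 [  9  10  17  19 136] [300.8 203.3] cap in rack mm [-35.8 -14.7 118. ]
scene -0.082 [ 3 16 18 12 90] [290.7 245.2] cap in rack mm [-45.1 -99.1 118. ]
t 11.9 rack mm [-106.9   -1.1   45.5] F [-0.26  0.74 -0.22] q [-0.67  0.25 -0.7   0.18  0.33 -0.6 ] grip 0.0
(array([101. ,   7.4, -94.7]), array([ 0.001,  0.001, -0.001]))
```

View pics/m4.png

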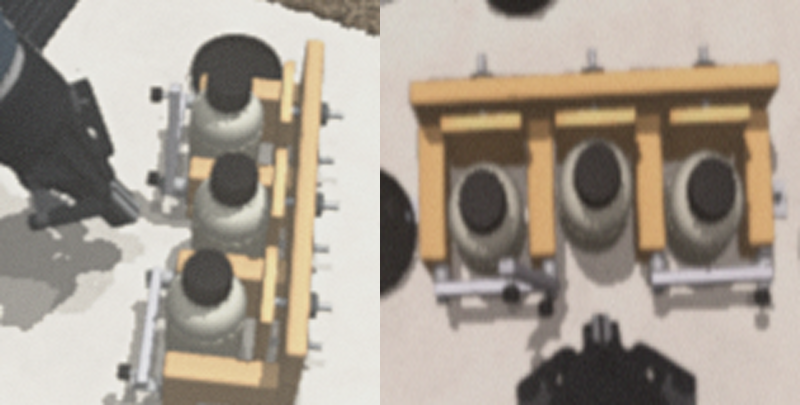

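All three bottles look upright: the middle cap is at (597,175), seated deeper than its neighbours, and the keeper's knob is at (512,293). Now I'll bring the fingers round to the left of the raised bar.

{"name": "apply_moves", "arguments": {"deltas": [[0, -15, -15, 0, 0, 0], [0, -15, -40, 0, 0, 0], [0, -3, -70, 0, 0, 0], [20, 7, -95, 0, 0, 0], [55, 7, -95, 0, 0, 0], [90, 7, -95, 0, 0, 0], [112, 7, -95, 0, 0, 0], [112, 7, -95, 0, 0, 0], [112, 7, -95, 0, 0, 0]]}}

```text
time: 12.8
position: [0.5114, -0.0955, 0.1302]
eef_rot: [2.591, 0.001, 1.583]
contact_force: [1.6, -0.4, 0.4]
grip_width: -0.0002
```

```bash
python3 -c "
from h import *
print(delta(w(-.08,.110,.097),target(.55)))
print(delta(w(-.12,.110,.097),target(.55)))"
```

```text
t 12.8 rack mm [-149.9  111.7  130.2] F [ 1.59 -0.39  0.38] q [-0.49 -0.01 -0.73  0.36  0.26 -0.44] grip -0.0
(array([-1.7, 42.2, 64.9]), array([ 0.001, -0.   ,  0.001]))
t 12.8 rack mm [-149.9  111.7  130.2] F [ 1.59 -0.39  0.38] q [-0.49 -0.01 -0.73  0.36  0.26 -0.44] grip -0.0
(array([-1.7,  8.1, 43.9]), array([ 0.001, -0.   ,  0.001]))
```

{"name": "apply_moves", "arguments": {"deltas": [[0, 4, 20, 0, 0, 0], [0, 8, 44, 0, 0, 0], [0, 20, 51, 0, 0, 0], [0, 32, 58, 0, 0, 0], [0, 42, 65, 0, 0, 0], [0, 42, 65, 0, 0, 0], [0, 42, 65, 0, 0, 0]]}}

```text
time: 13.5
position: [0.5807, -0.0951, 0.0965]
eef_rot: [2.592, 0.0, 1.581]
contact_force: [0.5, 0.0, 0.5]
grip_width: 0.0
```

{"name": "apply_moves", "arguments": {"deltas": [[-6, 0, 0, 0, 0, 0], [-12, 0, 0, 0, 0, 0], [-18, 0, 0, 0, 0, 0], [-24, 0, 0, 0, 0, 0], [-30, 0, 0, 0, 0, 0], [-35, 0, 0, 0, 0, 0]]}}

```text
time: 14.1
position: [0.5809, -0.1307, 0.0963]
eef_rot: [2.592, -0.0, 1.581]
contact_force: [-0.8, 1.2, 1.4]
grip_width: -0.0001
```

```bash
python3 -c "
from h import *
here()
b=snap('top','t5');s=snap('scene','s5')
cv2.imwrite('pics/m5.png',np.hstack([cv2.resize(s[130:290,210:360],(380,405),interpolation=2),cv2.resize(b[150:270,215:380],(420,405),interpolation=2)])[:,:,::-1])
print(delta(w(-.08,.055,.097),target(.55)))"
```

```text
t 14.1 rack mm [-80.8  75.8  96.3] F [-0.77  1.25  1.38] q [-0.49  0.16 -0.65  0.27  0.25 -0.43] grip -0.0
t 14.2 rack mm [-80.7  75.5  96.3] F [ 0.17 -0.48 -0.98] q [-0.49  0.16 -0.65  0.27  0.25 -0.43] grip 0.0
(array([-20.5,   1. ,  -0.3]), array([-0.   ,  0.001, -0.001]))
```

View pics/m5.png

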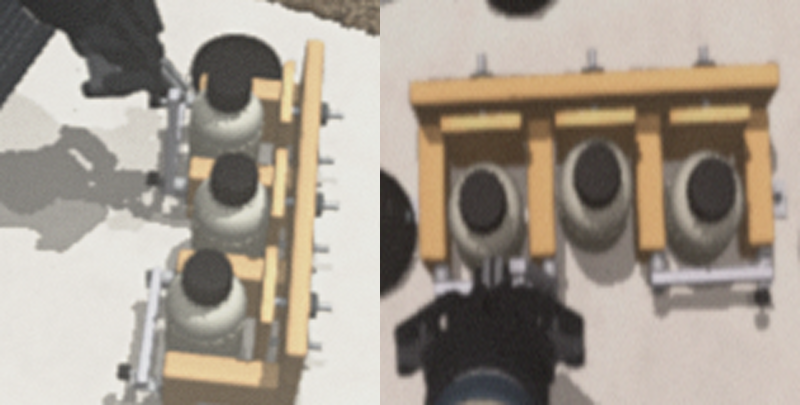

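The fingertips at (492,270) are just to the left of the bar's free end at (517,272), and the left bottle is untouched. Now the sweep.

{"name": "apply_moves", "arguments": {"deltas": [[-5, 0, 0, 0, 0, 0], [-10, 0, 0, 0, 0, 0], [-15, 0, 0, 0, 0, 0], [-20, 0, 0, 0, 0, 0], [-25, 0, 0, 0, 0, 0], [-30, 0, 0, 0, 0, 0], [-35, 0, 0, 0, 0, 0], [-40, 0, 0, 0, 0, 0]]}}

```text
time: 15.0
position: [0.5812, -0.1705, 0.096]
eef_rot: [2.592, -0.0, 1.581]
contact_force: [0.4, 1.3, -1.1]
grip_width: -0.0001
```

```bash
python3 -c "
from h import *
here()
for p in [(23,91),(8,81),(-2,67.7),(-8,57),(-10,47)]: print((delta(w(-.08,p[0]/1e3,p[1]/1e3),target(.55)))[0])
b=snap('top','t6');s=snap('scene','s6')
cv2.imwrite('pics/m6.png',np.hstack([cv2.resize(s[130:290,210:360],(380,405),interpolation=2),cv2.resize(b[150:270,215:380],(420,405),interpolation=2)])[:,:,::-1])"
```

```text
t 15.0 rack mm [-80.9  36.   96. ] F [ 0.38  1.31 -1.14] q [-0.57  0.18 -0.61  0.3   0.29 -0.51] grip -0.0
t 15.0 rack mm [-80.9  36.   96. ] F [ 0.38  1.31 -1.14] q [-0.57  0.18 -0.61  0.3   0.29 -0.51] grip -0.0
[-13.   -1.9   4.8]
t 15.0 rack mm [-80.9  36.   96. ] F [ 0.38  1.31 -1.14] q [-0.57  0.18 -0.61  0.3   0.29 -0.51] grip -0.0
[-28.   -7.1  13.3]
t 15.0 rack mm [-80.9  36.   96. ] F [ 0.38  1.31 -1.14] q [-0.57  0.18 -0.61  0.3   0.29 -0.51] grip -0.0
[-38.  -14.   24.6]
t 15.0 rack mm [-80.9  36.   96. ] F [ 0.38  1.31 -1.14] q [-0.57  0.18 -0.61  0.3   0.29 -0.51] grip -0.0
[-44.  -19.6  33.8]
t 15.0 rack mm [-80.9  36.   96. ] F [ 0.38  1.31 -1.14] q [-0.57  0.18 -0.61  0.3   0.29 -0.51] grip -0.0
[-46.  -24.8  42.3]
```

View pics/m6.png

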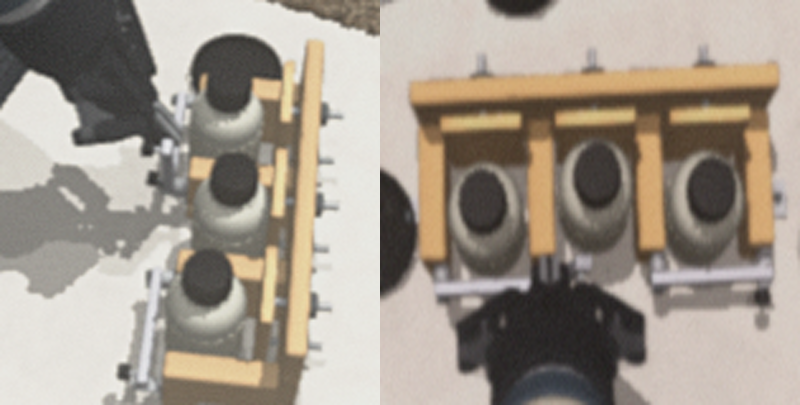

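The bar is past vertical and leaning right, its end at (583,265) ahead of the fingers at (550,268). I'll follow the arc down.

{"name": "apply_moves", "arguments": {"deltas": [[-6, -1, 2, 0, 0, 0], [-11, -2, 4, 0, 0, 0], [-16, -3, 6, 0, 0, 0], [-21, -4.5, 9, 0, 0, 0], [-26, -6.5, 12, 0, 0, 0], [-31, -9, 16, 0, 0, 0], [-35, -11.5, 20, 0, 0, 0], [-39, -14, 24.5, 0, 0, 0], [-42, -17, 29, 0, 0, 0], [-45, -19.5, 34, 0, 0, 0], [-46, -22, 38, 0, 0, 0], [-47, -23.5, 40.5, 0, 0, 0]]}}

```text
time: 16.3
position: [0.5828, -0.2171, 0.0488]
eef_rot: [2.592, -0.0, 1.581]
contact_force: [-1.9, 3.1, 6.6]
grip_width: 0.0003
```

```bash
python3 -c "
from h import *
here()"
```

```text
t 16.3 rack mm [-79.8 -10.6  48.8] F [-1.85  3.08  6.55] q [-0.65  0.28 -0.63  0.21  0.32 -0.58] grip 0.0
```

{"name": "apply_moves", "arguments": {"deltas": [[0, -0.5, 0.9, 0, 0, 0], [0, -0.5, 0.9, 0, 0, 0], [0, -1, 1.7, 0, 0, 0], [0, -1, 1.7, 0, 0, 0]]}}

```text
time: 16.7
position: [0.5833, -0.217, 0.0484]
eef_rot: [2.59, 0.0, 1.581]
contact_force: [-8.8, 2.9, 11.9]
grip_width: -0.0002
```

```bash
python3 -c "
from h import *
here()"
```

```text
t 16.7 rack mm [-79.3 -10.5  48.4] F [-8.75  2.96 11.91] q [-0.65  0.28 -0.63  0.2   0.33 -0.58] grip -0.0
```

At the end stop: 12 N with no further motion, at the predicted height. I'm retreating and checking.

{"name": "apply_moves", "arguments": {"deltas": [[0, 1, -1.7, 0, 0, 0], [0, 3, -5, 0, 0, 0], [0, 2, -15, 0, 0, 0], [0, -5, -35, 0, 0, 0], [0, -15, -65, 0, 0, 0], [0, -25, -100, 0, 0, 0], [0, -45, -130, 0, 0, 0], [0, -60, -140, 0, 0, 0], [0, -60, -140, 0, 0, 0], [0, -60, -140, 0, 0, 0]]}}

```text
time: 17.7
position: [0.4588, -0.2189, 0.1362]
eef_rot: [2.591, 0.001, 1.58]
contact_force: [-0.1, -0.1, -0.2]
grip_width: 0.0
```

```bash
python3 -c "
from h import *
here()
b=snap('top','t7');s=snap('scene','s7')
cv2.imwrite('pics/m7.png',np.hstack([cv2.resize(s[130:290,210:360],(380,405),interpolation=2),cv2.resize(b[150:270,215:380],(420,405),interpolation=2)])[:,:,::-1])
i=b
for y in(.082,0,-.082):
    u,v=proj('top',w(-.04,y,.118))[0].astype(int)
    m=(i[v-14:v+15,u-14:u+15].max(2)<75).astype(np.uint8)
    N,l,st,ce=cv2.connectedComponentsWithStats(m);k=1+np.argmax(st[1:,4])
    print((R0.inv().apply(plane('top',*(ce[k]+[u-14,v-14]),.118)-[*T0,0])*1e3).round(1))
q=lambda P:((proj('scene',P)[0]-[210,130])*[380/150,405/160]).round(0)
print('bar ends expected left-bar, mid-bar, right-bar',[q(w(-.08,y-.051,.046)) for y in(.082,0,-.082)],[q(w(-.08,y+.036,.046)) for y in(.082,0,-.082)])
"
```

```text
t 17.7 rack mm [-203.8  -11.1  136.2] F [-0.08 -0.14 -0.22] q [-0.85  0.   -0.69  0.5   0.41 -0.78] grip 0.0
[-45.   80.6 118. ]
[-33.9  -0.4 118. ]
[-44.4 -80.  118. ]
bar ends expected left-bar, mid-bar, right-bar [array([172., 184.]), array([159., 278.]), array([145., 381.])] [array([184.,  95.]), array([173., 179.]), array([160., 272.])]
```

View pics/m7.png

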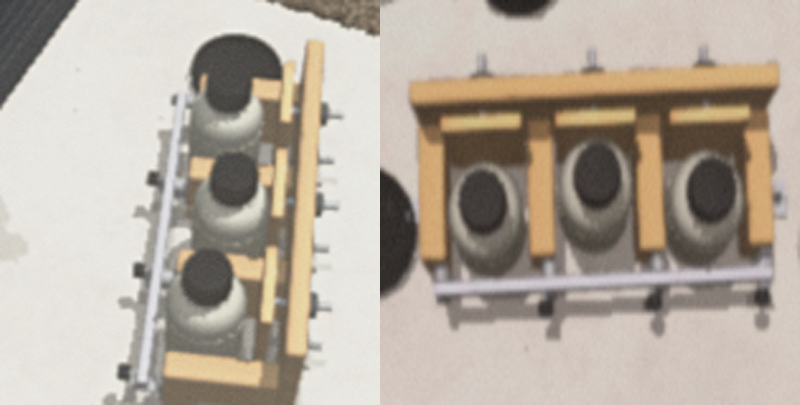

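The middle bar now lies level in one line with the other two: knobs at (547,307), (655,300) and (762,297). The caps are unmoved and nothing is touching the robot, so I'm handing in.

```bash
python3 -c "
from bench import robot
print(robot.sign_off())"
```

```text
the job is handed in; nothing more can be done
None
```

The slumped bottle is standing against the panel in the middle bay, the keeper bar is closed across it, and the job is handed in at about 18 s. No verdict was reported.

- **Bottle:** I pushed its base in with closed, tilted fingers at about 45 mm height. It lodged just short of home at 8 N, so I backed off to let it drop. I then pressed again until the force rose to 7 N with no further motion, which I took as the panel.
- **Keeper:** I swung the bar over and down to its end stop, where it took 12 N without moving. In the last picture it lies in line with the outer bars.
- **Last checks:** All three caps were within 0.1 mm of where they stood before the bar was swung. The wrist force was about 0, and the arm was clear. The jar lid and pot were never approached, but I did not measure them again afterwards.
- **Disagreement:** The bottle's fingertip contact put its origin at about x −40 mm, while the camera put its cap at −34 mm. The tilted fingertip's front edge, ahead of its reference point, could account for this, and both values are inside the −46 mm limit. If the bottle did lean by that difference, it would be about 0.05 rad, still under 0.06. I could not measure the lean directly.

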